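# Start the toaster for two frozen slices

### The arm

A 6-joint arm with a two-finger parallel gripper is mounted at the origin on a cart in front of the work surface, level with it; the furniture and walls round the work are solid. World frame = base frame: x ahead of the robot, y to its left, z up, the work surface at z = 0. Lengths are in m, angles in degrees, forces in N, time in s.
With the tool pointing down it reaches from about 0.425 to 0.95 m from the base axis. Payload 3.5 kg.
Tool frame: the origin (TCP) lies midway between the tips of the shut fingers; the grasp point (between the pads) lies 19 mm behind it (manip.grasp_offset is the distance from the TCP to the grasp point, in m); z points along the fingers, y is the line along which they close (so a half turn about z gives the same grasp; the last joint's range is limited). The gripper opens to 85 mm and grips with 20 to 120 N. Pads are 22 mm wide; open, the fingers measure 114 mm over their backs; the gripper's body (76 mm by 85 mm) begins 54 mm behind the grasp point. The pads swing forward as they close: fully open they stand 13 mm farther back than shut.
Start: joints at [-79.87, 16.404, 90.338, -0, 73.258, -8.594], TCP at [0.217, -0.639, 0.231] pointing down, gripper open.
Joint ranges: [-158.93, 158.93], [-51.34, 127.21], [12.03, 142.37], [-87.48, 267.48], [13.55, 161.25], [-162.69, 162.69]. Speed limits (degrees/s): [159.86, 159.86, 180, 180, 180, 180].

### API

Orientations are given as a 3x3 rotation matrix whose columns are the frame's x, y, z axes.
In Python, from rig import manip, vision, workorder gives the robot as it stands.
- The arm moves only by the shell command python3 -m inch 'ROWS'. ROWS is JSON, a list of rows, each an object of numbers: "hand": the finger opening in cm, from 0 to 8.54; "x", "y", "z": the shift along the tool's x, y, z in cm; "wx", "wy", "wz": the turn, a rotation vector about the tool's x, y, z in rad. A call has 1 to 12 rows; each row is the pose to reach, as a shift and turn from the pose commanded when the call began, along the tool's axes at that moment; what a row does not reach only later rows make up. A row lasts 1/12 s, in which the tool goes at most 41.7 mm and 7.16 degrees, less where a joint would pass 70% of its speed; a pose out of reach is approached as far as the arm can. A call with a gripper value outside its range is refused whole. The fingers move at their own pace and stop on an object; the grip force is fixed at half the most. Time passes only in rows, so rows that repeat a pose let the fingers close. It gives the time, the measured TCP pose, the force, the opening and the grip force at its end, in the units of the state.
- manip.sense(): the state, without advancing time (a new reading comes with each control period).
- vision.grab_frame(name): name is "scene" or "top" or "wrist"; returns a dict with "img" (420x560x3 uint8, blue, green, red), "mtx" (3x3 intrinsics, pixels), "extrinsics" (4x4, takes a point from camera to world coordinates); the wrist camera has in their place "hand_eye" (4x4, takes a point from camera to tool coordinates, whose origin is the TCP and whose axes are the flange's). Camera axes: x right, y up, looking along -z (the intrinsics and any distortion apply to the point x, -y, -z); pixel columns grow to the right and rows downward; lengths in m; the calibration is good to about 2 mm. A picture is of the moment at which its call begins: read the wrist's pose just before it. There is no depth.
- workorder.job_done(): hands the job in; it is judged then, once.
The state is a dict: "time": time; "q": joint angles; "dq": joint speeds; "tau": joint torques, N m; "tcp_pos": TCP position; "orientation": TCP orientation; "ft_force": force on the tool from outside, world axes, zero at the start; "ft_torque": the same for the moment, N m; "finger_gap": finger opening in m; "grip_force": force on a finger pad.
Only numpy, scipy, OpenCV 4.12 (cv2) and the standard library are available. Lean on these libraries where they do the work, as an engineer would, in place of code of your own. Each camera call takes 0.05 s, during which the arm holds its last target. There are 200 camera calls.

### The job

Get the two frozen slices standing in the toaster toasting: first push the crumb tray, which sticks out under the lever end, fully home; then press the lever down until it latches and stays down by itself when you let go; then press the thaw key - the right-hand one of the three keys on the sloping deck above the lever, seen from the robot - fully in and let go of it. It is all pushing and pressing with the closed fingertips, nothing needs gripping: do not press the other two keys, do not lift the bread, and leave the things standing round the toaster where they are.

Things in the scene. Friction and masses are not known exactly. Their poses are not given: they have to be found in the camera images.
- toaster: Toaster, fixed, 270 (its x) x 170 (y) x 180 mm, steel with black ends, two slots along x. Origin: centre of underside, on the worktop; the -x end has the controls and faces the robot, +y is left. Upright control face at x = -135 mm; above it a deck with three keys slopes up 20 deg, z 156 to 170 mm. Wide gripper bodies meet the face if the fingers point straight down: lean the tool back 20-30 deg.
- tray_front (a point): Centre of the front of the crumb tray's black grip lip: upright face 110 mm wide (toaster y) and 22 mm high (z 12 to 34 mm, this point at 23), 28.5 mm out from the control face when home. Push it along the toaster's +x, anywhere across; its right half (toaster y = -40 mm) is clear of the lever.
- tray (a joint): How far the crumb tray stands out, m: 0 = fully home (hard stop), 0.05 = farthest out; starts 0.018 to 0.042 out. Slides with about 1 N; from 10 mm out a ball catch resists with up to 3 N, then snaps it home over the last 4 mm and keeps it there.
- lever_top (a point): Centre of the top of the carriage lever's aluminium grip, a rounded block 34 mm (toaster x) by 46 mm (y) by 14 mm high, on the left of the control face (y = +40 mm), standing out from it by 4 to 38 mm; top at z = 148 mm when up. Moves straight down.
- carriage (a joint): How far the bread carriage and lever are down, m: 0 = up, 0.047 = bottom stop. The spring takes 2 N at the top, 8 N near the bottom, where a pawl is pushed aside from 0.030 on and drops in at 0.0445: press to the bottom stop and let go, and it stays at 0.0445. Let go earlier, it springs up.
- thaw_top (a point): Centre of the top of the thaw key, the right-hand one (toaster y = -40 mm): round, 22 mm across, aluminium, raised star. Each key's top stands 6 mm proud of the deck and tilts 20 deg: its outward normal is the toaster's (-0.34, 0, 0.94); the key goes in against that.
- thaw (a joint): Travel of the thaw key, m: 0 = out, 0.0045 = fully in; springs back. 1.6 N to start, 3.4 N fully in.
- stop_top (a point): Centre of the top of the stop key, the middle one (y = 0): a rounded rectangle 22 by 26 mm. Pressing it releases the pawl and the carriage springs up.
- stop (a joint): Travel of the stop key, m: 0 = out, 0.0045 = fully in.
- reheat_top (a point): Centre of the top of the reheat key, the left-hand one (y = +40 mm): round, 22 mm across, with three raised bars.
- reheat (a joint): Travel of the reheat key, m: 0 = out, 0.0045 = fully in.
- slice_left: Slice of frozen bread standing loose on the carriage in the left slot, 110 mm (x) by 13 mm (y) by 98 mm high; origin: centre of its lower edge, z = 112 mm with the carriage up, 68 mm latched down. 30 mm of it stands out of the slot at first.
- slice_right: The like slice in the right slot.
- jam_jar: Jar of red jam, 75 mm across, 112 mm high, loose, standing to the left of the control end. Origin: centre of its underside (so for all the things below).
- spread_tub: Low white tub with a lid, 90 mm across, 32 mm high, loose, to the right of the control end.
- plate: Blue-grey side plate, 190 mm across, 19 mm high, loose, far right.
- mug: Green and white mug, 87 mm across, 91 mm high, loose, on the left.
- spoon: Teaspoon, 138 mm long, lying loose near the front edge on the left.
- honey_jar: Jar with a light lid, 71 mm across, 110 mm high, loose, on the left.

How it is judged:
By the outcome, as a careful person would: the job done as asked, in the order asked, and still so for the second after the job is handed in, with the robot touching nothing.
It also fails if it takes over 45 s, if anything falls off the work surface, if the arm or the gripper's body presses on something with over 40 N, if the wrist force passes 120 N, or if a joint passes its speed limit or range.

## Working session

There is one attempt and no reset: what is moved stays moved. The work goes in short steps, Python scripts to look and compute and a shell command to move; the robot and the scene stay as the last step left them, time stands still between calls to the robot, and variables do not carry over. Pictures are saved under pics/ and viewed, at most 10 in all, crops included, and the job is handed in when it is done.

```bash
mkdir -p pics; ls; python3 - <<'E'
from rig import manip, vision
import cv2, numpy as np
np.set_printoptions(precision=4,suppress=True)
s=manip.sense();print(s['time'],s['tcp_pos'],s['orientation'],s['finger_gap'])
for n in('scene','top'):
    f=vision.grab_frame(n);cv2.imwrite(f'pics/{n}0.png',f['img']);print(n,f['mtx'],f['extrinsics'],[k for k in f])
    np.savez(f'{n}.npz',mtx=f['mtx'],ext=f['extrinsics'])
E
```

```text
pics
0.0 [ 0.2166 -0.6386  0.2299] [[ 0.9471  0.321  -0.0004]
 [ 0.321  -0.9471  0.0024]
 [ 0.0004 -0.0024 -1.    ]] 0.0854656421242993
scene [[395.151    0.     271.8384]
 [  0.     395.151  202.8813]
 [  0.       0.       1.    ]] [[-0.5769  0.6442 -0.5022 -0.0341]
 [-0.8166 -0.4414  0.3719  0.4591]
 [ 0.0179  0.6247  0.7807  1.1017]
 [ 0.      0.      0.      1.    ]] ['img', 'mtx', 'extrinsics']
top [[391.5661   0.     281.4612]
 [  0.     391.5661 212.764 ]
 [  0.       0.       1.    ]] [[-0.2631  0.9302 -0.2558  0.2953]
 [-0.9648 -0.2528  0.0728  0.0709]
 [ 0.0031  0.2659  0.964   1.2961]
 [ 0.      0.      0.      1.    ]] ['img', 'mtx', 'extrinsics']
```

View pics/scene0.png

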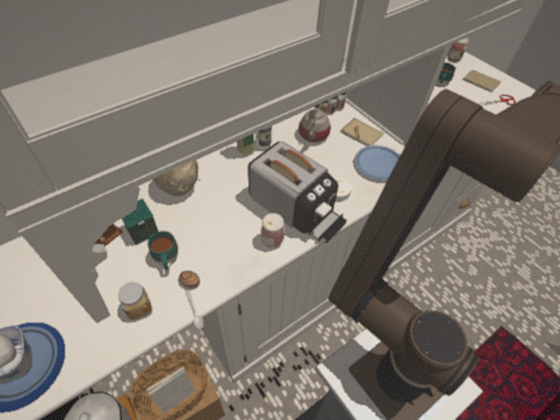

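View pics/top0.png

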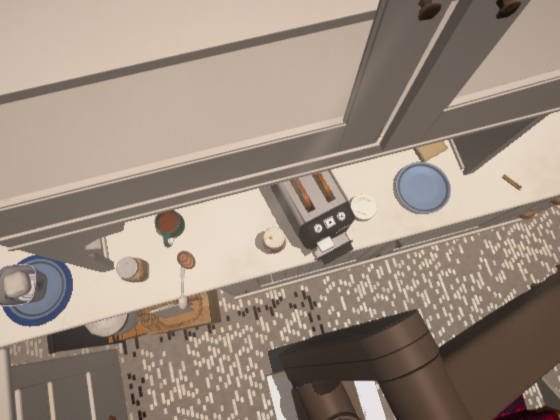

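The toaster is at about (315,210) in the top view, with the keys at about (318–341, 215–228). In the scene view the keys are near (320,190). I'll enlarge both crops in one picture.

```bash
python3 - <<'E'
import cv2,numpy as np
a=cv2.imread('pics/top0.png')[165:265,265:365];b=cv2.imread('pics/scene0.png')[140:240,245:345]
f=lambda i:cv2.resize(i,(400,400),interpolation=cv2.INTER_CUBIC)
cv2.imwrite('pics/crop.png',np.hstack([f(a),f(b)]))
E
```

```text
(no output)
```

View pics/crop.png

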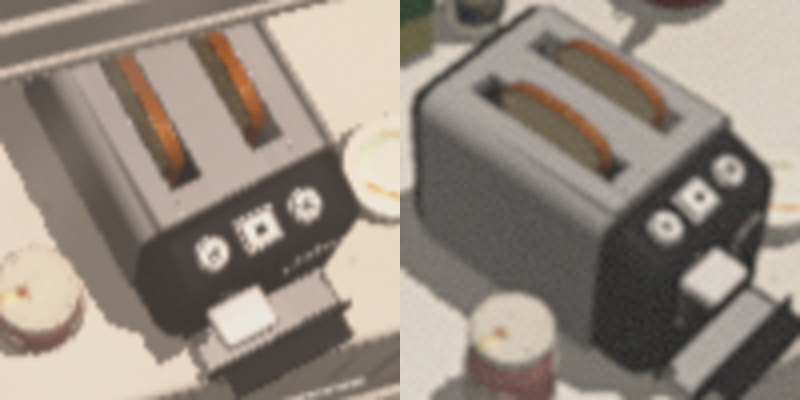

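Crop readings in full-image pixels:

| Point | Top view | Scene view |
|---|---|---|
| reheat | (317.6, 227.6) | (311, 196.5) |
| stop | (330, 222) | (319, 189.4) |
| thaw | (340.9, 215.9) | (327, 182) |
| lever | (325.1, 243.6) | (323.4, 209) |

I'll fit the toaster pose from both views.

```bash
cat > h.py <<'E'
import numpy as np
from scipy.optimize import least_squares
from scipy.spatial.transform import Rotation as R
np.set_printoptions(precision=4,suppress=True)
def proj(K,E,P):
    c=(np.atleast_2d(P)-E[:3,3])@E[:3,:3]
    return np.c_[K[0,0]*c[:,0]/-c[:,2]+K[0,2],K[1,1]*-c[:,1]/-c[:,2]+K[1,2]]
def world(p,P): # p: x,y,yaw
    return np.atleast_2d(P)@R.from_euler('z',p[2]).as_matrix().T+[p[0],p[1],0]
E
python3 - <<'E'
from h import *
T=np.load('top.npz');S=np.load('scene.npz')
P=np.array([[-.118,.04,.1686],[-.118,0,.1686],[-.118,-.04,.1686],[-.156,.04,.148]])
ut=np.array([[317.6,227.6],[330,222],[340.9,215.9],[325.1,243.6]])
us=np.array([[311,196.5],[319,189.4],[327,182],[323.4,209]])
def r(p):
    W=world(p,P);return np.r_[(proj(T['mtx'],T['ext'],W)-ut).ravel(),(proj(S['mtx'],S['ext'],W)-us).ravel()]
o=least_squares(r,[.6,-.1,0]);p=o.x
print(p,np.degrees(p[2]));print(o.fun.reshape(-1,2))
np.save('pose.npy',p)
for n,q in dict(thaw=[-.118,-.04,.1686],lever=[-.156,.04,.148],stop=P[1],trayhome=[-.1635,-.04,.023],tray30=[-.1935,-.04,.023]).items(): print(n,world(p,q))
for e in range(0,50,10):
    W=world(p,[[-.1635-e/1e3,-.055,.034],[-.1635-e/1e3,.055,.034]])
    print(e,(proj(T['mtx'],T['ext'],W)-[265,165])*4+1.5,(proj(S['mtx'],S['ext'],W)-[245,140])*4+[401.5,1.5])
E
```

```text
[ 0.6404 -0.1096  0.2808] 16.08765326720324
[[ 0.1339  2.233 ]
 [-0.9268  0.9992]
 [-0.5971  0.3314]
 [-1.1081 -1.5946]
 [ 1.7422 -0.1108]
 [ 1.0869 -0.6259]
 [ 0.1989 -0.5998]
 [-1.1917 -2.2849]]
thaw [[ 0.5381 -0.1808  0.1686]]
lever [[ 0.4794 -0.1144  0.148 ]]
stop [[ 0.527  -0.1423  0.1686]]
trayhome [[ 0.4944 -0.1934  0.023 ]]
tray30 [[ 0.4656 -0.2017  0.023 ]]
0 [[324.3276 285.0306]
 [211.9025 353.9004]] [[764.4282 287.5692]
 [691.2938 369.9733]]
10 [[331.1098 295.2203]
 [218.5679 364.3365]] [[774.3214 293.502 ]
 [701.3906 376.3995]]
20 [[337.9159 305.4458]
 [225.257  374.8097]] [[784.2706 299.4684]
 [711.547  382.8636]]
30 [[344.7459 315.7072]
 [231.97   385.3202]] [[794.2762 305.4686]
 [721.7634 389.3659]]
40 [[351.6    326.0048]
 [238.7069 395.8682]] [[804.3387 311.503 ]
 [732.0405 395.9068]]
```

```bash
python3 - <<'E'
from h import *
T=np.load('top.npz');S=np.load('scene.npz')
def pts(d):
    k=[-.1157-.00205+d*np.cos(.349),0,.163+.00564+d*np.sin(.349)]
    return np.array([[k[0],.04,k[2]],k,[k[0],-.04,k[2]],[-.156,.04,.148]])
ut=np.array([[317.6,227.6],[330,222],[340.9,215.9],[325.1,243.6]])
us=np.array([[311,196.5],[319,189.4],[327,182],[323.4,209]])
def r(p):
    W=world(p,pts(p[3]));return np.r_[(proj(T['mtx'],T['ext'],W)-ut).ravel(),(proj(S['mtx'],S['ext'],W)-us).ravel(),p[3]*50]
o=least_squares(r,[.6,-.1,.3,0],x_scale=[.1,.1,.1,.01]);p=o.x
print(p,np.degrees(p[2]));print(o.fun[:-1].reshape(-1,2))
np.save('pose.npy',p)
W=world(p,pts(p[3]));print(W)
print(world(p,[[-.1635,-.04,.023],[-.1935,-.04,.023]]))
for e in range(0,50,10):
    W=world(p,[[-.1635-e/1e3,-.055,.034],[-.1635-e/1e3,.055,.034]])
    print(e,((proj(T['mtx'],T['ext'],W)-[265,165])*4+1.5).ravel(),((proj(S['mtx'],S['ext'],W)-[245,140])*4+[401.5,1.5]).ravel())
E
```

```text
[ 0.6346 -0.1159  0.2363  0.0087] 13.541556994393295
[[-0.4228  1.2401]
 [-1.141   0.502 ]
 [-0.4641  0.3208]
 [-0.8031  0.3652]
 [ 0.9811 -1.1311]
 [ 0.8104 -1.3564]
 [ 0.3999 -1.0573]
 [-0.1689 -0.9105]]
[[ 0.5187 -0.1027  0.1716]
 [ 0.528  -0.1416  0.1716]
 [ 0.5374 -0.1805  0.1716]
 [ 0.4735 -0.1136  0.148 ]]
[[ 0.485  -0.1931  0.023 ]
 [ 0.4558 -0.2001  0.023 ]]
0 [327.9657 296.6633 212.2106 360.6392] [772.1497 295.3856 694.1857 375.2104]
10 [334.3115 307.1607 218.4171 371.3722] [781.8101 301.681  703.9987 382.0123]
20 [340.6802 317.6961 224.6463 382.1444] [791.5285 308.0141 713.8731 388.8567]
30 [347.072  328.2696 230.8983 392.9561] [801.3055 314.3854 723.8094 395.7441]
40 [353.487  338.8814 237.1732 403.8074] [811.1415 320.7952 733.8082 402.6748]
```

```bash
cat >> h.py <<'E'
def orient(yaw,lean): # tool x ahead, y right, z down, leaned back
    B=np.array([[1,0,0],[0,-1,0],[0,0,-1.]]).T
    return R.from_euler('z',yaw).as_matrix()@B@R.from_rotvec([0,lean,0]).as_matrix()
def rows(s,targets): # list of (world pos, Rot) relative to measured pose
    C=np.array(s['orientation']);p0=np.array(s['tcp_pos'])
    for p,Rt in targets:
        print('cm',np.round(C.T@(np.ravel(p)-p0)*100,2),'rad',np.round(R.from_matrix(C.T@Rt).as_rotvec(),3))
E
python3 - <<'E'
from h import *
from rig import manip
p=np.load('pose.npy');s=manip.sense()
rows(s,[([.43,-.2,.27],orient(p[2],np.radians(25)))])
E
```

```text
cm [ 34.29 -34.7   -3.91] rad [-0.022  0.436  0.089]
```

```bash
t='{"hand":0,"x":34.3,"y":-34.7,"z":-3.9,"wx":-0.022,"wy":0.436,"wz":0.089}'; python3 -m inch '[{"hand":0,"x":34.3,"y":-34.7,"z":-3.9,"wx":-0.022,"wy":0.436,"wz":0.089},{"hand":0,"x":34.3,"y":-34.7,"z":-3.9,"wx":-0.022,"wy":0.436,"wz":0.089},{"hand":0,"x":34.3,"y":-34.7,"z":-3.9,"wx":-0.022,"wy":0.436,"wz":0.089},{"hand":0,"x":34.3,"y":-34.7,"z":-3.9,"wx":-0.022,"wy":0.436,"wz":0.089},{"hand":0,"x":34.3,"y":-34.7,"z":-3.9,"wx":-0.022,"wy":0.436,"wz":0.089},{"hand":0,"x":34.3,"y":-34.7,"z":-3.9,"wx":-0.022,"wy":0.436,"wz":0.089},{"hand":0,"x":34.3,"y":-34.7,"z":-3.9,"wx":-0.022,"wy":0.436,"wz":0.089},{"hand":0,"x":34.3,"y":-34.7,"z":-3.9,"wx":-0.022,"wy":0.436,"wz":0.089},{"hand":0,"x":34.3,"y":-34.7,"z":-3.9,"wx":-0.022,"wy":0.436,"wz":0.089},{"hand":0,"x":34.3,"y":-34.7,"z":-3.9,"wx":-0.022,"wy":0.436,"wz":0.089},{"hand":0,"x":34.3,"y":-34.7,"z":-3.9,"wx":-0.022,"wy":0.436,"wz":0.089},{"hand":0,"x":34.3,"y":-34.7,"z":-3.9,"wx":-0.022,"wy":0.436,"wz":0.089}]'
python3 - <<'E'
from h import *
from rig import manip,vision
import cv2
p=np.load('pose.npy');s=manip.sense();f=vision.grab_frame('wrist')
np.savez('wrist1.npz',mtx=f['mtx'],he=f['hand_eye'],pos=s['tcp_pos'],ori=s['orientation'])
cv2.imwrite('pics/wrist1.png',cv2.resize(f['img'],(800,600)))
print(s['tcp_pos'],s['orientation'],s['q'],s['finger_gap'],f['hand_eye'],f['mtx'])
rows(s,[([.43,-.2,.27],orient(p[2],np.radians(25)))])
E
```

```text
time: 1.1
tcp_pos: [0.4305, -0.1976, 0.2702]
orientation: [[0.881, 0.235, 0.412], [0.213, -0.972, 0.098], [0.423, 0.002, -0.906]]
ft_force: [0.3, 0.5, 0.2]
finger_gap: -0.0003
grip_force: 0.0
[ 0.4305 -0.1976  0.2702] [[ 0.8806  0.2347  0.4117]
 [ 0.2134 -0.9721  0.0978]
 [ 0.4232  0.0017 -0.9061]] [-48.8579 -22.425  125.9252  24.152   66.2187  19.6891] -0.0002718807340650703 [[-0.0011  0.949   0.3153  0.0801]
 [ 1.      0.0009  0.0007  0.0006]
 [ 0.0004  0.3153 -0.949  -0.1421]
 [ 0.      0.      0.      1.    ]] [[359.0502   0.     280.9845]
 [  0.     359.0502 209.8096]
 [  0.       0.       1.    ]]
cm [-0.11  0.22 -0.02] rad [ 0.001 -0.001  0.001]
```

View pics/wrist1.png

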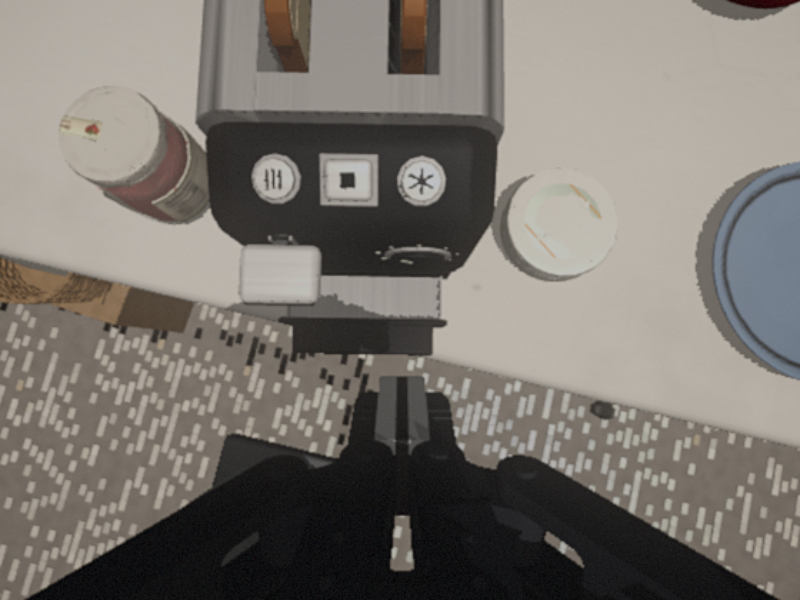

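The wrist view (800x600 scale) shows:
- **Keys:** reheat (276,179), stop (349,180), thaw (421,181).
- **Lever top:** (280,274).
- **Tray lip:** top edge corners (281,320) and (446,323), with the face down to row 354.

The jar and tub stand clear of the path. I'll refit the pose with these points.

```bash
python3 - <<'E'
from h import *
T=np.load('top.npz');S=np.load('scene.npz');w=np.load('wrist1.npz')
H=np.eye(4);H[:3,:3]=w['ori'];H[:3,3]=w['pos'];E=H@w['he'];K=w['mtx']
def pts(d):
    k=[-.1157-.00205+d*np.cos(.349),0,.163+.00564+d*np.sin(.349)]
    return np.array([[k[0],.04,k[2]],k,[k[0],-.04,k[2]],[-.156,.04,.148]])
ut=np.array([[317.6,227.6],[330,222],[340.9,215.9],[325.1,243.6]])
us=np.array([[311,196.5],[319,189.4],[327,182],[323.4,209]])
uw=np.array([[276,179],[349,180],[421,181],[280,274]])*.7-.15
ul=np.array([[281,320],[446,323]])*.7-.15
lip=lambda e:np.array([[-.1635-e,.055,.034],[-.1635-e,-.055,.034]])
def r(p):
    W=world(p,pts(p[3]));return np.r_[(proj(K,E,W)-uw).ravel(),(proj(K,E,world(p,lip(p[4])))-ul).ravel(),.3*(proj(T['mtx'],T['ext'],W)-ut).ravel(),.3*(proj(S['mtx'],S['ext'],W)-us).ravel(),p[3]*50]
o=least_squares(r,[.6,-.1,.3,0,.03],x_scale=[.1,.1,.1,.01,.01]);p=o.x
print(p,np.degrees(p[2]));print(o.fun[:-1].reshape(-1,2))
np.save('pose.npy',p)
print(world(p,pts(p[3])));print(world(p,[[-.1635,-.04,.023],[-.1635-p[4],-.04,.023]]))
print(proj(K,E,world(p,[[-.1635-p[4],-.055,.012]]))/.7)
E
```

```text
[ 0.6345 -0.1222  0.2194  0.0088  0.0106] 12.5697963244565
[[-2.3648 -0.1332]
 [-0.3564  0.0407]
 [ 2.3686  0.2149]
 [-0.4909 -0.3472]
 [ 8.7885  0.3672]
 [-7.8863 -0.0778]
 [ 0.2773  0.2322]
 [ 0.0936  0.0707]
 [ 0.3291  0.0753]
 [ 0.0955  0.0187]
 [ 0.598  -0.54  ]
 [ 0.5908 -0.5681]
 [ 0.5114 -0.4411]
 [ 0.2112 -0.4252]]
[[ 0.519  -0.1069  0.1717]
 [ 0.5277 -0.146   0.1717]
 [ 0.5364 -0.185   0.1717]
 [ 0.4735 -0.1171  0.148 ]]
[[ 0.4836 -0.1968  0.023 ]
 [ 0.4733 -0.1991  0.023 ]]
[[432.7786 324.5886]]
```

The black lip is about 25 mm deep seen from above, so its front edge is at row 354 with corners at x = 293 and 433. The wider line at row 321 is the tray plate behind it. Refitting.

```bash
python3 - <<'E'
from h import *
T=np.load('top.npz');S=np.load('scene.npz');w=np.load('wrist1.npz')
H=np.eye(4);H[:3,:3]=w['ori'];H[:3,3]=w['pos'];E=H@w['he'];K=w['mtx']
def pts(d):
    k=[-.1157-.00205+d*np.cos(.349),0,.163+.00564+d*np.sin(.349)]
    return np.array([[k[0],.04,k[2]],k,[k[0],-.04,k[2]],[-.156,.04,.148]])
ut=np.array([[317.6,227.6],[330,222],[340.9,215.9],[325.1,243.6]])
us=np.array([[311,196.5],[319,189.4],[327,182],[323.4,209]])
uw=np.array([[276,179],[349,180],[421,181],[280,274]])*.7-.15
ul=np.array([[293,354],[433,354]])*.7-.15
lip=lambda e,z=.034:np.array([[-.1635-e,.055,z],[-.1635-e,-.055,z]])
def r(p):
    W=world(p,pts(p[3]));return np.r_[(proj(K,E,W)-uw).ravel(),(proj(K,E,world(p,lip(p[4])))-ul).ravel(),.3*(proj(T['mtx'],T['ext'],W)-ut).ravel(),.3*(proj(S['mtx'],S['ext'],W)-us).ravel(),p[3]*50]
o=least_squares(r,[.6,-.1,.3,0,.03],x_scale=[.1,.1,.1,.01,.01]);p=o.x
print(p,np.degrees(p[2]));print(o.fun[:-1].reshape(-1,2))
np.save('pose.npy',p);print('cam',E[:3,3])
print(world(p,pts(p[3])));print(world(p,[[-.1635,-.04,.023],[-.1635-p[4],-.04,.023]]))
print(proj(K,E,world(p,lip(p[4],.012)))/.7)
E
```

```text
[ 0.6345 -0.1216  0.2236  0.0087  0.0358] 12.813363802864556
[[-2.4416  0.0861]
 [-0.4347  0.0417]
 [ 2.2812 -0.0026]
 [-0.326  -0.3461]
 [-0.2651 -0.6259]
 [ 1.2923  0.6222]
 [ 0.2786  0.2498]
 [ 0.0862  0.0735]
 [ 0.3129  0.0635]
 [ 0.107   0.0125]
 [ 0.6051 -0.5252]
 [ 0.585  -0.5621]
 [ 0.4927 -0.4433]
 [ 0.219  -0.4327]]
cam [ 0.4427 -0.195   0.4329]
[[ 0.5188 -0.1069  0.1716]
 [ 0.5277 -0.1459  0.1716]
 [ 0.5365 -0.1849  0.1716]
 [ 0.4736 -0.1172  0.148 ]]
[[ 0.484  -0.1969  0.023 ]
 [ 0.4491 -0.2048  0.023 ]]
[[298.0739 353.2409]
 [432.8731 354.9308]]
```

```bash
cat > plan.py <<'E'
import sys,json
from h import *
from rig import manip
# args: lean, then x,y,z (mm, toaster frame) triples
p=np.load('pose.npy');s=manip.sense();a=list(map(float,sys.argv[1:]))
Rt=R.from_euler('z',p[2]).as_matrix()
print('tcp toaster mm',(np.array(s['tcp_pos'])-[p[0],p[1],0])@Rt*1e3,'F',np.array(s['ft_force'])@Rt,'t',s['time'])
rows(s,[(world(p,np.array(a[i:i+3])/1e3),orient(p[2],np.radians(a[0]))) for i in range(1,len(a),3)])
E
python3 plan.py 25 -238 -40 120 -238 -40 18 -200 -40 18 -173 -40 18 -169 -40 18
```

```text
tcp toaster mm [-213.6001  -25.5052  270.9116] F [1.4021 3.0747 0.1009] t 1.15
cm [-8.65  1.41 12.61] rad [-0.008 -0.003  0.016]
cm [-12.98   1.42  21.84] rad [-0.008 -0.003  0.016]
cm [-9.55  1.49 23.46] rad [-0.008 -0.003  0.016]
cm [-7.1   1.54 24.61] rad [-0.008 -0.003  0.016]
cm [-6.74  1.54 24.78] rad [-0.008 -0.003  0.016]
```

```bash
python3 -m inch '[{"hand":0,"x":-4.3,"y":1,"z":4,"wz":0.016,"wx":-0.008},{"hand":0,"x":-8.6,"y":1.4,"z":8.5,"wz":0.016,"wx":-0.008},{"hand":0,"x":-8.6,"y":1.4,"z":12.6,"wz":0.016,"wx":-0.008},{"hand":0,"x":-10.1,"y":1.4,"z":15.7,"wz":0.016,"wx":-0.008},{"hand":0,"x":-11.6,"y":1.4,"z":18.8,"wz":0.016,"wx":-0.008},{"hand":0,"x":-13,"y":1.4,"z":21.8,"wz":0.016,"wx":-0.008},{"hand":0,"x":-13,"y":1.4,"z":21.8,"wz":0.016,"wx":-0.008},{"hand":0,"x":-13,"y":1.4,"z":21.8,"wz":0.016,"wx":-0.008}]'; python3 plan.py 25 -238 -40 18 -200 -40 18 -173 -40 18 -170 -40 18
```

```text
tcp toaster mm [-213.6001  -25.5052  270.9116] F [1.4021 3.0747 0.1009] t 1.15
cm [-12.98   1.42  21.84] rad [-0.008 -0.003  0.016]
cm [-9.55  1.49 23.46] rad [-0.008 -0.003  0.016]
cm [-7.1   1.54 24.61] rad [-0.008 -0.003  0.016]
cm [-6.83  1.54 24.73] rad [-0.008 -0.003  0.016]invalid input
```

```bash
python3 -m inch '[{"hand":0,"x":-4.3,"y":1,"z":4,"wx":-0.008,"wy":0,"wz":0.016},{"hand":0,"x":-8.6,"y":1.4,"z":8.5,"wx":-0.008,"wy":0,"wz":0.016},{"hand":0,"x":-8.6,"y":1.4,"z":12.6,"wx":-0.008,"wy":0,"wz":0.016},{"hand":0,"x":-10.1,"y":1.4,"z":15.7,"wx":-0.008,"wy":0,"wz":0.016},{"hand":0,"x":-11.6,"y":1.4,"z":18.8,"wx":-0.008,"wy":0,"wz":0.016},{"hand":0,"x":-13,"y":1.4,"z":21.8,"wx":-0.008,"wy":0,"wz":0.016},{"hand":0,"x":-13,"y":1.4,"z":21.8,"wx":-0.008,"wy":0,"wz":0.016},{"hand":0,"x":-13,"y":1.4,"z":21.8,"wx":-0.008,"wy":0,"wz":0.016}]'; python3 plan.py 25 -238 -40 18 -200 -40 18 -173 -40 18 -170 -40 18
```

```text
time: 1.82
tcp_pos: [0.4065, -0.2179, 0.0144]
orientation: [[0.887, 0.216, 0.408], [0.194, -0.976, 0.096], [0.419, -0.006, -0.908]]
ft_force: [-0.9, -0.3, -0.1]
finger_gap: 0.0001
grip_force: 0.0
tcp toaster mm [-243.6838  -43.3429   14.4091] F [-0.9035 -0.1363 -0.1234] t 1.8167
cm [ 0.66 -0.34 -0.09] rad [-0.003  0.003 -0.008]
cm [ 4.11 -0.36  1.51] rad [-0.003  0.003 -0.008]
cm [ 6.56 -0.38  2.64] rad [-0.003  0.003 -0.008]
cm [ 6.84 -0.38  2.77] rad [-0.003  0.003 -0.008]
```

```bash
python3 -m inch '[{"hand":0,"x":2.2,"y":-0.3,"z":0.6,"wx":0,"wy":0,"wz":0},{"hand":0,"x":4.1,"y":-0.3,"z":1.5,"wx":0,"wy":0,"wz":0},{"hand":0,"x":4.9,"y":-0.3,"z":1.9,"wx":0,"wy":0,"wz":0},{"hand":0,"x":5.7,"y":-0.3,"z":2.25,"wx":0,"wy":0,"wz":0},{"hand":0,"x":6.2,"y":-0.3,"z":2.45,"wx":0,"wy":0,"wz":0},{"hand":0,"x":6.5,"y":-0.3,"z":2.6,"wx":0,"wy":0,"wz":0},{"hand":0,"x":6.5,"y":-0.3,"z":2.6,"wx":0,"wy":0,"wz":0}]'; python3 plan.py 25  -173 -40 18 -170 -40 18
python3 - <<'E'
from rig import vision
import cv2
f=vision.grab_frame('wrist');cv2.imwrite('pics/wrist2.png',f['img'])
E
```

```text
time: 2.4
tcp_pos: [0.4768, -0.2028, 0.0226]
orientation: [[0.884, 0.217, 0.414], [0.198, -0.976, 0.089], [0.424, 0.004, -0.906]]
ft_force: [0.3, 0.1, -0.6]
finger_gap: 0.0002
grip_force: 0.0
tcp toaster mm [-171.8064  -44.1669   22.5958] F [ 0.288  -0.0019 -0.5911] t 2.4
cm [-0.3  -0.42  0.36] rad [ 0.005 -0.001 -0.003]
cm [-0.03 -0.42  0.49] rad [ 0.005 -0.001 -0.003]
```

View pics/wrist2.png

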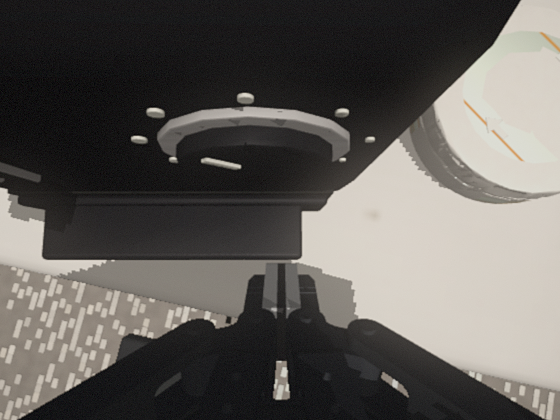

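The lip front is at row 258, close to home, with no contact force. I'll push gently on until the stop is felt.

```bash
python3 -m inch '[{"hand":0,"x":0,"y":-0.2,"z":0.25,"wx":0,"wy":0,"wz":0},{"hand":0,"x":0.2,"y":-0.2,"z":0.35,"wx":0,"wy":0,"wz":0},{"hand":0,"x":0.4,"y":-0.2,"z":0.45,"wx":0,"wy":0,"wz":0},{"hand":0,"x":0.4,"y":-0.2,"z":0.45,"wx":0,"wy":0,"wz":0}]'; python3 plan.py 25  -170 -40 18;  python3 -m inch '[{"hand":0,"x":0.2,"y":0,"z":0.1,"wx":0,"wy":0,"wz":0},{"hand":0,"x":0.4,"y":0,"z":0.2,"wx":0,"wy":0,"wz":0},{"hand":0,"x":0.4,"y":0,"z":0.2,"wx":0,"wy":0,"wz":0}]'; python3 plan.py 25  -170 -40 18
```

```text
time: 2.78
tcp_pos: [0.4781, -0.1998, 0.0183]
orientation: [[0.886, 0.22, 0.408], [0.202, -0.975, 0.089], [0.417, 0.003, -0.909]]
ft_force: [-24.7, -4.4, 16.1]
finger_gap: -0.0002
grip_force: 12.6
tcp toaster mm [-169.9103  -41.5055   18.2915] F [-25.0468   1.1634  16.1132] t 2.7833
cm [-0.02 -0.15  0.02] rad [0.003 0.006 0.   ]
time: 3.03
tcp_pos: [0.4788, -0.1998, 0.0176]
orientation: [[0.888, 0.225, 0.401], [0.207, -0.974, 0.088], [0.411, 0.005, -0.912]]
ft_force: [-57.7, -10.4, 36.6]
finger_gap: 0.0004
grip_force: 28.9
tcp toaster mm [-169.2182  -41.7215   17.6302] F [-58.5318   2.6618  36.6426] t 3.0333
cm [-0.06 -0.17 -0.07] rad [0.003 0.013 0.005]
```

```bash
python3 -m inch '[{"hand":0,"x":-2,"y":0,"z":-0.9,"wx":0,"wy":0,"wz":0},{"hand":0,"x":-5,"y":0,"z":-2.3,"wx":0,"wy":0,"wz":0},{"hand":0,"x":-5,"y":0,"z":-2.3,"wx":0,"wy":0,"wz":0}]'; python3 plan.py 25 -235 -40 60 -235 0 190 -153 40 190 -153 40 156
python3 - <<'E'
from rig import vision
import cv2
f=vision.grab_frame('wrist');cv2.imwrite('pics/wrist3.png',f['img'])
E
```

```text
time: 3.28
tcp_pos: [0.4278, -0.2099, 0.0175]
orientation: [[0.886, 0.213, 0.411], [0.193, -0.977, 0.09], [0.421, -0.0, -0.907]]
ft_force: [0.5, 0.4, -0.6]
finger_gap: 0.0002
grip_force: 0.0
tcp toaster mm [-221.1385  -40.2929   17.4584] F [ 0.5944  0.3025 -0.5876] t 3.2833
cm [ 0.53 -0.02 -4.44] rad [ 0.003  0.002 -0.008]
cm [  5.97  -4.02 -16.25] rad [ 0.003  0.002 -0.008]
cm [ 13.38  -8.09 -12.81] rad [ 0.003  0.002 -0.008]
cm [11.95 -8.09 -9.73] rad [ 0.003  0.002 -0.008]
```

View pics/wrist3.png

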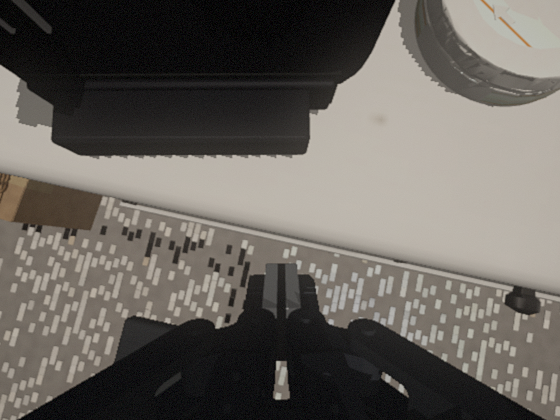

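The tray is home: the lip sits right at the face (rows 75–155) with no tray plate showing. Next I move above the lever.

```bash
python3 -m inch '[{"hand":0,"x":0.5,"y":0,"z":-4,"wx":0,"wy":0,"wz":0},{"hand":0,"x":2.2,"y":-1,"z":-7.8,"wx":0,"wy":0,"wz":0},{"hand":0,"x":4,"y":-2.5,"z":-11.3,"wx":0,"wy":0,"wz":0},{"hand":0,"x":6,"y":-4,"z":-14.5,"wx":0,"wy":0,"wz":0},{"hand":0,"x":6.2,"y":-4.5,"z":-16.3,"wx":0,"wy":0,"wz":0},{"hand":0,"x":9,"y":-6.5,"z":-15,"wx":0,"wy":0,"wz":0},{"hand":0,"x":12,"y":-8.1,"z":-13.5,"wx":0,"wy":0,"wz":0},{"hand":0,"x":13.4,"y":-8.1,"z":-12.8,"wx":0,"wy":0,"wz":0},{"hand":0,"x":13.4,"y":-8.1,"z":-12.8,"wx":0,"wy":0,"wz":0}]'; python3 plan.py 25 -153 40 160 -153 40 130 -153 40 106 -153 40 101
python3 - <<'E'
from rig import vision
import cv2
f=vision.grab_frame('wrist');cv2.imwrite('pics/wrist4.png',f['img'])
E
```

```text
time: 4.08
tcp_pos: [0.4822, -0.1145, 0.1922]
orientation: [[0.883, 0.22, 0.414], [0.201, -0.975, 0.091], [0.424, 0.003, -0.906]]
ft_force: [-0.3, -0.1, -0.1]
finger_gap: 0.0
grip_force: 0.0
tcp toaster mm [-146.9804   40.7192  192.1791] F [-0.3367 -0.002  -0.0891] t 4.0833
cm [-1.91  0.06  2.66] rad [ 0.003 -0.002 -0.   ]
cm [-3.18  0.05  5.38] rad [ 0.003 -0.002 -0.   ]
cm [-4.2   0.05  7.55] rad [ 0.003 -0.002 -0.   ]
cm [-4.41  0.05  8.  ] rad [ 0.003 -0.002 -0.   ]
```

View pics/wrist4.png

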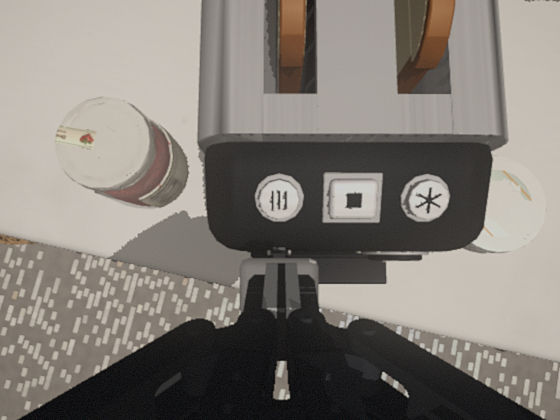

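The fingers are centred over the lever (column 281, lever at 240–318). Pressing.

```bash
python3 -m inch '[{"hand":0,"x":-1,"y":0,"z":0.8,"wx":0,"wy":0,"wz":0},{"hand":0,"x":-2,"y":0,"z":2.6,"wx":0,"wy":0,"wz":0},{"hand":0,"x":-2.4,"y":0,"z":3.6,"wx":0,"wy":0,"wz":0},{"hand":0,"x":-2.9,"y":0,"z":4.6,"wx":0,"wy":0,"wz":0},{"hand":0,"x":-3.3,"y":0,"z":5.5,"wx":0,"wy":0,"wz":0},{"hand":0,"x":-3.7,"y":0,"z":6.3,"wx":0,"wy":0,"wz":0},{"hand":0,"x":-4,"y":0,"z":7,"wx":0,"wy":0,"wz":0},{"hand":0,"x":-4.2,"y":0,"z":7.55,"wx":0,"wy":0,"wz":0},{"hand":0,"x":-4.2,"y":0,"z":7.55,"wx":0,"wy":0,"wz":0}]'; python3 plan.py 25 -153 40 106 -153 40 101
```

```text
time: 4.88
tcp_pos: [0.4742, -0.1185, 0.1048]
orientation: [[0.885, 0.215, 0.414], [0.196, -0.977, 0.088], [0.423, 0.003, -0.906]]
ft_force: [-4.2, -0.6, 6.3]
finger_gap: 0.0001
grip_force: 3.4
tcp toaster mm [-155.6819   38.6164  104.8356] F [-4.2701  0.37    6.3036] t 4.8833
cm [ 0.29 -0.14  0.01] rad [ 0.006 -0.001 -0.005]
cm [ 0.08 -0.14  0.46] rad [ 0.006 -0.001 -0.005]
```

```bash
python3 -m inch '[{"hand":0,"x":-0.1,"y":0,"z":0.2,"wx":0,"wy":0,"wz":0},{"hand":0,"x":-0.2,"y":0,"z":0.4,"wx":0,"wy":0,"wz":0},{"hand":0,"x":-0.25,"y":0,"z":0.55,"wx":0,"wy":0,"wz":0},{"hand":0,"x":-0.25,"y":0,"z":0.55,"wx":0,"wy":0,"wz":0}]'; python3 plan.py 25 -153 40 101
```

```text
time: 5.22
tcp_pos: [0.4747, -0.1186, 0.1033]
orientation: [[0.883, 0.221, 0.413], [0.202, -0.975, 0.091], [0.423, 0.003, -0.906]]
ft_force: [-28.0, 2.8, 35.2]
finger_gap: 0.0
grip_force: 17.8
tcp toaster mm [-155.1524   38.4004  103.3193] F [-26.6897   8.9219  35.1748] t 5.2167
cm [ 0.1  -0.16  0.3 ] rad [ 0.002 -0.     0.001]
```

Bottom stop felt (35 N). Let go upward, swing over to the thaw key with a 20° lean, and look.

```bash
python3 -m inch '[{"hand":0,"x":0.8,"y":0,"z":-2,"wx":0,"wy":0,"wz":0},{"hand":0,"x":2,"y":0,"z":-5,"wx":0,"wy":0,"wz":0},{"hand":0,"x":3.5,"y":0,"z":-8.5,"wx":0,"wy":0,"wz":0},{"hand":0,"x":4.6,"y":0,"z":-11,"wx":0,"wy":0,"wz":0},{"hand":0,"x":4.6,"y":0,"z":-11,"wx":0,"wy":0,"wz":0}]'; python3 plan.py 20 -140 -40 215
python3 - <<'E'
from rig import vision,manip
import cv2,numpy as np
s=manip.sense();f=vision.grab_frame('wrist');cv2.imwrite('pics/wrist5.png',f['img'])
np.savez('wrist5.npz',mtx=f['mtx'],he=f['hand_eye'],pos=s['tcp_pos'],ori=s['orientation'])
E
```

```text
time: 5.63
tcp_pos: [0.4724, -0.121, 0.2259]
orientation: [[0.88, 0.215, 0.424], [0.199, -0.977, 0.082], [0.432, 0.013, -0.902]]
ft_force: [0.8, -1.3, 0.6]
finger_gap: -0.0
grip_force: 0.0
tcp toaster mm [-157.9919   36.5642  225.9207] F [ 0.4879 -1.3979  0.5777] t 5.6333
cm [1.16 7.63 1.87] rad [ 0.014 -0.097 -0.001]
```

View pics/wrist5.png

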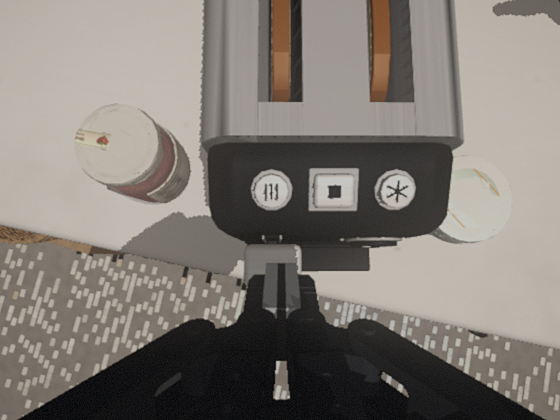

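Lever apparent width is 57 px, which matches it being latched down (58 expected; 68 if up). The slices have sunk too. The thaw key is at (397,189) and stop at (334,190), so I'll intersect those rays with the key height.

```bash
python3 - <<'E'
from h import *
p=np.load('pose.npy');Rt=R.from_euler('z',p[2]).as_matrix()
def ray(w,u,z):
    H=np.eye(4);H[:3,:3]=w['ori'];H[:3,3]=w['pos'];E=H@w['he'];K=w['mtx']
    d=E[:3,:3]@[(u[0]-K[0,2])/K[0,0],-(u[1]-K[1,2])/K[1,1],-1];X=E[:3,3]+d*(z-E[2,3])/d[2]
    return (X-[p[0],p[1],0])@Rt*1e3
a=np.load('wrist5.npz');b=np.load('wrist1.npz')
for z in(.1686,.1716):
    print([ray(a,u,z) for u in[(271,189),(334,190),(397,189)]],[ray(b,np.array(u)*.7,z) for u in[(276,179),(349,180),(421,181)]])
E
python3 plan.py 20 -127 -39 215 -127 -39 195
```

```text
[array([-106.2321,   41.2034,  168.6   ]), array([-107.0814,    1.9548,  168.6   ]), array([-106.6663,  -37.4953,  168.6   ])] [array([-108.5419,   38.8186,  168.6   ]), array([-108.5964,   -0.1135,  168.6   ]), array([-108.6577,  -38.5044,  168.6   ])]
[array([-106.7891,   41.159 ,  171.6   ]), array([-107.6269,    2.4455,  171.6   ]), array([-107.2175,  -36.4668,  171.6   ])] [array([-109.6182,   38.0487,  171.6   ]), array([-109.672 ,   -0.4415,  171.6   ]), array([-109.7327,  -38.3966,  171.6   ])]
tcp toaster mm [-159.0389   37.6897  222.4194] F [-1.3285  0.2592  0.4356] t 5.6833
cm [2.59 7.64 2.13] rad [ 0.011 -0.093 -0.002]
cm [1.73 7.62 3.93] rad [ 0.011 -0.093 -0.002]
```

```bash
python3 plan.py 20 -121 -38.5 200 | tail -1;  python3 -m inch '[{"hand":0,"x":1,"y":3,"z":0.5,"wx":0.01,"wy":-0.05,"wz":0},{"hand":0,"x":2,"y":6,"z":1.5,"wx":0.01,"wy":-0.093,"wz":0},{"hand":0,"x":2.5,"y":7.6,"z":3,"wx":0.01,"wy":-0.093,"wz":0},{"hand":0,"x":2.5,"y":7.6,"z":3.5,"wx":0.01,"wy":-0.093,"wz":0},{"hand":0,"x":2.5,"y":7.6,"z":3.5,"wx":0.01,"wy":-0.093,"wz":0}]'; python3 plan.py 20 -121 -38.5 200 -111 -38.5 171 -109.5 -38.5 167
python3 - <<'E'
from rig import vision,manip
import cv2,numpy as np
f=vision.grab_frame('wrist');cv2.imwrite('pics/wrist6.png',f['img'])
E
```

```text
cm [2.49 7.57 3.74] rad [ 0.011 -0.093 -0.002]
time: 6.1
tcp_pos: [0.5211, -0.1842, 0.1933]
orientation: [[0.921, 0.219, 0.322], [0.203, -0.976, 0.084], [0.332, -0.012, -0.943]]
ft_force: [-0.2, 0.6, 0.3]
finger_gap: -0.0003
grip_force: 0.0
tcp toaster mm [-124.4518  -35.8638  193.2611] F [-0.0416  0.595   0.2983] t 6.1
cm [ 0.55  0.25 -0.52] rad [-0.011  0.01  -0.006]
cm [0.53 0.29 2.54] rad [-0.011  0.01  -0.006]
cm [0.54 0.29 2.97] rad [-0.011  0.01  -0.006]
```

View pics/wrist6.png

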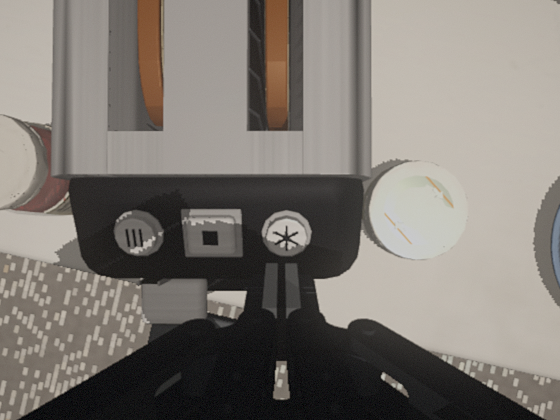

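The thaw key is at (287,233) and the fingers at column 281, so about 3 mm to the right is needed, agreeing with the plan. Pressing along the tool axis.

```bash
python3 -m inch '[{"hand":0,"x":0.5,"y":0.28,"z":0.6,"wx":-0.01,"wy":0.01,"wz":0},{"hand":0,"x":0.5,"y":0.28,"z":1.5,"wx":-0.01,"wy":0.01,"wz":0},{"hand":0,"x":0.5,"y":0.28,"z":2.1,"wx":-0.01,"wy":0.01,"wz":0},{"hand":0,"x":0.5,"y":0.28,"z":2.5,"wx":-0.01,"wy":0.01,"wz":0},{"hand":0,"x":0.5,"y":0.28,"z":2.8,"wx":-0.01,"wy":0.01,"wz":0},{"hand":0,"x":0.5,"y":0.28,"z":2.8,"wx":-0.01,"wy":0.01,"wz":0}]'; python3 plan.py 20 -109.5 -38.5 167
```

```text
time: 6.65
tcp_pos: [0.5362, -0.1836, 0.1717]
orientation: [[0.916, 0.217, 0.337], [0.204, -0.976, 0.073], [0.345, 0.002, -0.939]]
ft_force: [-0.8, -1.0, -0.1]
finger_gap: 0.0002
grip_force: 0.0
tcp toaster mm [-109.681   -38.67    171.7023] F [-1.048  -0.8368 -0.1054] t 6.65
cm [-0.15 -0.02  0.45] rad [ 0.003 -0.003 -0.004]
```

```bash
python3 -m inch '[{"hand":0,"x":-0.1,"y":0,"z":0.2,"wx":0,"wy":0,"wz":0},{"hand":0,"x":-0.1,"y":0,"z":0.35,"wx":0,"wy":0,"wz":0},{"hand":0,"x":-0.1,"y":0,"z":0.5,"wx":0,"wy":0,"wz":0},{"hand":0,"x":-0.1,"y":0,"z":0.5,"wx":0,"wy":0,"wz":0}]'; python3 plan.py 20 -109.5 -38.5 167
```

```text
time: 6.98
tcp_pos: [0.5374, -0.1841, 0.1674]
orientation: [[0.916, 0.217, 0.338], [0.204, -0.976, 0.072], [0.346, 0.003, -0.938]]
ft_force: [-0.3, 0.0, 0.5]
finger_gap: 0.0002
grip_force: 0.0
tcp toaster mm [-108.6045  -39.3547  167.4421] F [-0.3357  0.0957  0.4559] t 6.9833
cm [-0.1  -0.09  0.01] rad [ 0.004 -0.004 -0.004]
```

```bash
python3 -m inch '[{"hand":0,"x":-0.1,"y":0,"z":0.15,"wx":0,"wy":0,"wz":0},{"hand":0,"x":-0.1,"y":0,"z":0.3,"wx":0,"wy":0,"wz":0},{"hand":0,"x":-0.1,"y":0,"z":0.3,"wx":0,"wy":0,"wz":0}]'; python3 plan.py 20 -109.5 -38.5 167
python3 -m inch '[{"hand":0,"x":0,"y":0,"z":0.15,"wx":0,"wy":0,"wz":0},{"hand":0,"x":0,"y":0,"z":0.3,"wx":0,"wy":0,"wz":0},{"hand":0,"x":0,"y":0,"z":0.3,"wx":0,"wy":0,"wz":0}]'; python3 plan.py 20 -109.5 -38.5 167
```

```text
time: 7.23
tcp_pos: [0.5376, -0.1842, 0.1645]
orientation: [[0.916, 0.217, 0.339], [0.204, -0.976, 0.072], [0.346, 0.003, -0.938]]
ft_force: [-1.8, -0.1, 2.3]
finger_gap: 0.0001
grip_force: 0.9
tcp toaster mm [-108.4099  -39.5553  164.5427] F [-1.7565  0.297   2.254 ] t 7.2333
cm [-0.02 -0.1  -0.27] rad [ 0.005 -0.005 -0.004]
time: 7.48
tcp_pos: [0.5387, -0.184, 0.1617]
orientation: [[0.916, 0.217, 0.339], [0.204, -0.976, 0.072], [0.346, 0.003, -0.938]]
ft_force: [-1.4, -0.4, 2.9]
finger_gap: 0.0003
grip_force: 1.5
tcp toaster mm [-107.3272  -39.5569  161.7259] F [-1.415  -0.1192  2.888 ] t 7.4833
cm [-0.02 -0.1  -0.57] rad [ 0.005 -0.005 -0.004]
```

```bash
python3 -m inch '[{"hand":0,"x":0,"y":0,"z":0.15,"wx":0,"wy":0,"wz":0},{"hand":0,"x":0,"y":0,"z":0.3,"wx":0,"wy":0,"wz":0},{"hand":0,"x":0,"y":0,"z":0.35,"wx":0,"wy":0,"wz":0},{"hand":0,"x":0,"y":0,"z":0.35,"wx":0,"wy":0,"wz":0}]'; python3 plan.py 20 -109.5 -38.5 167
```

```text
time: 7.82
tcp_pos: [0.5391, -0.184, 0.161]
orientation: [[0.916, 0.22, 0.336], [0.207, -0.976, 0.073], [0.344, 0.003, -0.939]]
ft_force: [-14.3, 0.7, 17.5]
finger_gap: -0.0
grip_force: 10.4
tcp toaster mm [-106.8888  -39.6311  160.9709] F [-13.8192   3.8957  17.5315] t 7.8167
cm [-0.04 -0.11 -0.66] rad [ 0.004 -0.002 -0.001]
```

The key hit its stop (22 N after about 4.5 mm of springy travel). Retreat and check.

```bash
python3 -m inch '[{"hand":0,"x":0,"y":0,"z":-1,"wx":0,"wy":0,"wz":0},{"hand":0,"x":0,"y":0,"z":-4,"wx":0,"wy":0,"wz":0},{"hand":0,"x":-2,"y":0,"z":-7.5,"wx":0,"wy":0,"wz":0},{"hand":0,"x":-4,"y":0,"z":-10,"wx":0,"wy":0,"wz":0},{"hand":0,"x":-4,"y":0,"z":-10,"wx":0,"wy":0,"wz":0},{"hand":0,"x":-4,"y":0,"z":-10,"wx":0,"wy":0,"wz":0}]'; python3 plan.py 20 -109.5 -38.5 167
python3 - <<'E'
from rig import vision
import cv2
f=vision.grab_frame('wrist');cv2.imwrite('pics/wrist7.png',f['img'])
E
```

```text
time: 8.32
tcp_pos: [0.4692, -0.1996, 0.2395]
orientation: [[0.915, 0.215, 0.341], [0.203, -0.977, 0.07], [0.348, 0.005, -0.937]]
ft_force: [0.6, 0.4, -0.9]
finger_gap: 0.0
grip_force: 0.0
tcp toaster mm [-178.5475  -39.3968  239.5413] F [ 0.6337  0.2433 -0.9132] t 8.3167
cm [ 3.95 -0.18  9.2 ] rad [ 0.007 -0.007 -0.005]
```

View pics/wrist7.png

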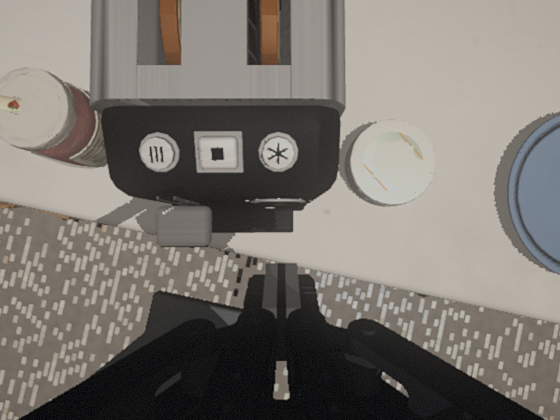

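The lever is still down (53 px wide at (185,227)), the tray is home, the keys are out, and the jar and tub haven't moved. Handing in.

```bash
python3 -c "
from rig import workorder
print(workorder.job_done())"
```

```text
the job is handed in; nothing more can be done
None
```

I pushed the crumb tray home, pressed the lever until it latched, then pressed the thaw key to its stop and let go; the last picture shows the lever still down, and the job was handed in at about 8.4 s (no verdict was returned).

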